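# Open the lock box with its key and hold the key turned

### The arm

A 6-joint arm with a two-finger parallel gripper is mounted at the origin on a cart in front of the work surface, level with it; the furniture and walls round the work are solid. World frame = base frame: x ahead of the robot, y to its left, z up, the work surface at z = 0. Lengths are in m, angles in rad, forces in N, time in s.
With the tool pointing down it reaches from about 0.35 to 0.975 m from the base axis. Payload 4.9 kg.
Tool frame: the origin (TCP) lies at the very end of the fingers, on their centre line; the grasp point (between the pads) lies 19 mm behind it (ctrl.grasp_offset is the distance from the TCP to the grasp point, in m); z points along the fingers, y is the line along which they close (so a half turn about z gives the same grasp; the last joint's range is limited). The gripper opens to 85 mm and grips with 20 to 120 N. Pads are 22 mm wide; open, the fingers measure 114 mm over their backs; the gripper's body (76 mm by 85 mm) begins 54 mm behind the grasp point. The pads swing forward as they close: fully open they stand 13 mm farther back than shut.
Start: joints at [1.117, 0.053, 1.613, -0, 1.476, -0.119], TCP at [0.205, 0.59, 0.231] pointing down, gripper open.
Joint ranges: [-3.01, 3.01], [-1.01, 2.22], [0.06, 2.58], [-1.02, 4.17], [0.09, 2.62], [-3.14, 3.14]. Speed limits (rad/s): [2.57, 2.57, 3.14, 3.14, 3.14, 3.14].

### API

Orientations are given as a rotation vector (axis times angle).
In Python, from station import ctrl, optics gives the robot as it stands.
- The arm moves only by the shell command python3 -m handwheel 'ROWS' [OPENING] [FORCE]. ROWS is JSON, a list of rows, each an object of numbers: "tx", "ty", "tz": the shift along the tool's x, y, z in mm; "roll": the turn about the tool's z in rad. A call has 1 to 12 rows; each row shifts and turns the commanded pose from where the row before left it, along the tool's axes as they then stand; what a row does not reach is not made up. A row lasts 1/12 s, in which the tool goes at most 41.7 mm and 7.16 degrees, less where a joint would pass 70% of its speed; a pose out of reach is approached as far as the arm can. A call with a gripper value outside its range is refused whole. OPENING is the finger opening in mm, from 0 to 85.4, set as the call begins (- or left out, the last holds). The fingers move at their own pace and stop on an object; FORCE is the grip in N (left out, the last holds). Time passes only in rows, so rows that do not move let the fingers close. It gives the time, the measured TCP pose, the force, the opening and the grip force at its end, in the units of the state.
- ctrl.get_obs(): the state, without advancing time (a new reading comes with each control period).
- optics.get_image(name): name is "scene" or "side" or "wrist"; returns (picture, depth): 420x560x3 uint8, red, green, blue; 420x560 float32, m along the optical axis (not along the pixel's ray), 0 where there is no reading.
- optics.camera_params(name): a dict with "mtx" (3x3 intrinsics, pixels), "extrinsics" (4x4, takes a point from camera to world coordinates); the wrist camera has in their place "tool_from_camera" (4x4, takes a point from camera to tool coordinates, whose origin is the TCP and whose axes are the flange's). Camera axes: x right, y down, z forward; pixel columns grow to the right and rows downward; lengths in m; the calibration is good to about 2 mm. A picture is of the moment at which its call begins: read the wrist's pose just before it. camera_params takes no time and is no camera call.
- ctrl.finish_job(): hands the job in; it is judged then, once.
The state is a dict: "t": time; "q": joint angles; "dq": joint speeds; "effort": joint torques, N m; "tool_pos": TCP position; "tool_rot": TCP orientation; "contact_force": force on the tool from outside, world axes, zero at the start; "wrist_torque": the same for the moment, N m; "opening": finger opening in m; "grip_force": force on a finger pad.
Only numpy, scipy, OpenCV 4.12 (cv2) and the standard library are available. Lean on these libraries where they do the work, as an engineer would, in place of code of your own. Each camera call takes 0.05 s, during which the arm holds its last target. There are 200 camera calls.

### The job

Take the key with the square bow out of the wooden stand and, with this key in the gripper, use its blade to sweep the sliding keyhole cover of the grey lock box fully open, then push the key fully home into the keyhole, past the sticky pins, and turn it clockwise (seen from above) as far as it goes, about a quarter turn. Finish still gripping the key and holding it turned against the lock's spring, so that the lid stays ajar. Leave the key with the round bow in the stand, keep the fingers off the keyhole cover, and do not disturb the other things.

Things in the scene. Friction and masses are not known exactly. Their poses are not given: they have to be found in the camera images.
- key: The key to use: steel, upright, 100 mm long, SQUARE bow. Origin at the blade's tip (lowest point), z up along the shank, x thickness, y width; same after a half turn about z. Blade z 0-23 mm, 22 mm (y) by 6 mm (x), rounded nose; round 6 mm shank z 23-55; flat bow z 55-100, 40 mm (y) by 10 mm (x). About 60 g. Starts in either slot of the stand, axes as the stand's.
- key_tip (a point): The tip of the key's blade (same point as the key's origin).
- key_bow (a point): Grasp point in the key's bow, 82 mm above the tip on its axis: pinch across the 10 mm thickness (key x) from above. Draw it out of the stand straight up, then towards the robot. Beware of the wall cupboard, 0.52 m above the worktop beyond x = 0.62 m for y from -0.2 to +0.26 m: carry the key low, on the robot's side of it.
- round_key: The other key, to be left in the stand: same blade, shank and thickness (10 mm), but a ROUND disc bow of 45 mm diameter with a flat 34 mm shoulder under it. Origin at the tip of its blade, axes as for the key.
- keystand: Fixed wooden key stand 50 x 140 x 70 mm (x, y, z), origin at the centre of its underside. Two slots 8 mm (x) by 24 mm (y), 60 mm deep, at y = -35 and +35 mm; the keys hang in them with the bow resting on the top, the tip 15 mm and the top 115 mm above the worktop.
- lockbox: Fixed grey steel box, 100 x 200 x 70 mm (x, y, z), origin at the centre of its underside; front is -x. Left half (+y): lid, hinged at the far side, rises about 0.25 rad as the lock turns. Right half (-y): fixed lock console, top at 70 mm, keyhole at x +20, y -50 mm, and two guide rails (5 mm high) along x, 28 mm either side of the keyhole.
- keyhole (a point): Centre of the keyhole's mouth in the console's top; axes as the box. Slot 24 mm (y) by 8 mm (x), 3 mm chamfer, straight down through the fixed face (18 mm thick) into the plug. Fully home, the tip stands on the plug's floor 45 mm below this point; the key can turn only in the last 4 mm. Two sprung pins rub on the blade over the last 25 mm: push on with 5 to 15 N, with small twists if it sticks.
- plug (a joint): Turn of the lock's plug in rad: 0 at rest, grows clockwise seen from above up to a stop at 1.4 rad (80 degrees). The key turns about 0.1 rad in its slot before the plug follows. A spring (0.02 to 0.08 N m) turns the plug back when let go.
- cover_slide (a joint): Opening of the keyhole's sliding cover in m: 0 shut, stop at 0.032 fully open; slides along the box's -x (to its front), with about 1.2 N of friction, and stays where it is left. It may start up to 6 mm open, the keyhole still covered.
- cover: The sliding cover: 3 mm steel plate, 32 mm (x) by 50 mm (y), top face 4 mm above the console, with an upright lip 5 mm thick, reaching 16 mm above the console, along its front (-x) edge. Origin on the console's top, at the keyhole when shut; axes as the box. Push the lip to -x with the flat of the key's blade standing just above the plate.
- cover_lip (a point): Middle of the lip's inner (+x, towards the keyhole) face at the lip's top edge; with the cover shut it lies 15 mm to the box's -x of the keyhole.
- mug: Bystander: white mug, 80 mm, upright, origin at its foot.
- lemon: Bystander: lemon, 78 mm long, origin at its underside as built.
- garlic: Bystander: garlic bulb, 60 mm, origin at its underside.
- glass: Bystander: clear pale blue tumbler, 86 mm wide, 97 mm high, origin at its foot.
- onion: Bystander: onion, 75 mm, origin at its underside.
Not all that is in view belongs to the job. What is shaped like the key but blue or orange is not meant.

How it is judged:
On the way, in this order (a step that is already met when the one before it is completed fails the run):
1. the key with the square bow is held in the gripper, drawn clear of the stand, the keyhole still covered (contact force between the fingers and key above 2 N and height (world z) of key_tip above 0.073 m and value of joint cover_slide below 0.02 m), for 0.2 s.
2. the cover is swept open with the held key (contact force between the fingers and key above 2 N and value of joint cover_slide above 0.026 m), for 0.2 s.
3. the key is fully home in the keyhole, not yet turned (z of key_tip in the frame of lockbox below 0.03 m and horizontal distance between key_tip and keyhole below 0.005 m and angle between key's own z axis and vertical below 0.12 rad and contact force between the fingers and key above 2 N and value of joint plug below 0.5 rad), for 0.1 s.
4. the key has turned the lock a quarter turn (value of joint plug above 1.2 rad), for 0.2 s.
At the end, for the whole second after the job is handed in: The fingers still grip the key (over 2 N); it stands upright (within 0.12 rad) in the keyhole, within 5 mm of its centre and at least 40 of 45 mm deep; the plug is held turned by over 1.15 rad; the cover is open by over 22 mm; the key is still (under 5 cm/s) (z of key_tip in the frame of lockbox below 0.03 m and horizontal distance between key_tip and keyhole below 0.005 m and angle between key's own z axis and vertical below 0.12 rad and contact force between the fingers and key above 2 N and value of joint plug above 1.15 rad and value of joint cover_slide above 0.022 m and linear speed of key below 0.05 m/s); the arm keeps its last pose, push and grip.
It fails at once if the fingers touch the keyhole cover (contact force between the fingers and cover above 1 N).
It fails at once if the other key is moved from its slot (distance of round_key from where it was at the start of the episode above 0.015 m).
It fails at once if a bystander is displaced by more than 3 cm (distance of any of mug, lemon, garlic, glass, onion from where it was at the start of the episode above 0.03 m).
It also fails if it takes over 61 s, if anything falls off the work surface, if the arm or the gripper's body presses on something with over 40 N, if the wrist force passes 120 N, or if a joint passes its speed limit or range.

## Working session

There is one attempt and no reset: what is moved stays moved. The work goes in short steps, Python scripts to look and compute and a shell command to move; the robot and the scene stay as the last step left them, time stands still between calls to the robot, and variables do not carry over. Pictures are saved under pics/ and viewed, at most 12 in all, crops included, and the job is handed in when it is done.

```bash
mkdir -p pics; ls; python3 - <<'E'
from station import ctrl, optics
import cv2, numpy as np
print(ctrl.get_obs())
for n in ("scene","side","wrist"):
    im,d=optics.get_image(n); cv2.imwrite(f"pics/{n}0.png",im[:,:,::-1]); np.savez(f"pics/{n}0.npz",im=im,d=d)
    print(n,optics.camera_params(n))
E
```

```text
pics
{'t': 0.0, 'q': array([ 1.11699419e+00,  5.33576430e-02,  1.61430754e+00, -1.66695525e-05,
        1.47598217e+00, -1.19016245e-01]), 'dq': array([ 1.97835628e-03, -1.40967298e-03,  1.92558653e-03, -5.16191724e-04,
        1.25314619e-05, -1.38125160e-03]), 'effort': array([-2.90627404e-04, -3.93690956e+01, -3.70175529e+01, -1.74523120e-04,
        7.05780520e-03, -1.93313508e-05]), 'tool_pos': array([0.20509224, 0.58973041, 0.23005444]), 'tool_rot': array([-0.5233312 , -3.09712324,  0.00310284]), 'contact_force': array([-1.11053753, -0.00384698,  1.08468694]), 'wrist_torque': array([-0.04794494, -0.05475   ,  0.03202562]), 'grip_force': 0.0, 'opening': 0.08513583621516124}
scene {'mtx': array([[421.69962801,   0.        , 279.04136787],
       [  0.        , 421.69962801, 214.5473461 ],
       [  0.        ,   0.        ,   1.        ]]), 'extrinsics': array([[ 8.29898743e-02, -7.93772446e-01,  6.02526336e-01,
        -4.04383979e-02],
       [-9.96550348e-01, -6.59265429e-02,  5.04092735e-02,
        -4.87251836e-03],
       [-2.91014017e-04, -6.04631289e-01, -7.96505442e-01,

[... 371 characters left out ...]
5701,  0.45562563, -0.85044629,  0.88662237],
       [ 0.0254562 , -0.87788395, -0.47819635,  0.5662592 ],
       [ 0.        ,  0.        ,  0.        ,  1.        ]])}
wrist {'mtx': array([[332.44485311,   0.        , 277.62876711],
       [  0.        , 332.44485311, 210.25411337],
       [  0.        ,   0.        ,   1.        ]]), 'tool_from_camera': array([[ 9.83082477e-05, -9.45962352e-01, -3.24276454e-01,
         8.47423172e-02],
       [ 9.99999988e-01,  1.32894443e-04, -8.45108951e-05,
        -7.48326571e-04],
       [ 1.23038664e-04, -3.24276442e-01,  9.45962353e-01,
        -1.42162073e-01],
       [ 0.00000000e+00,  0.00000000e+00,  0.00000000e+00,
         1.00000000e+00]])}
```

View pics/scene0.png

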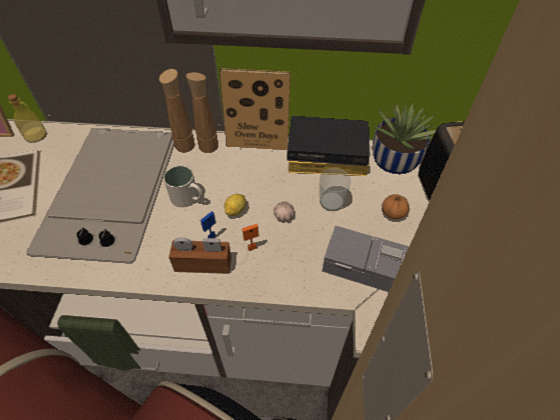

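View pics/side0.png

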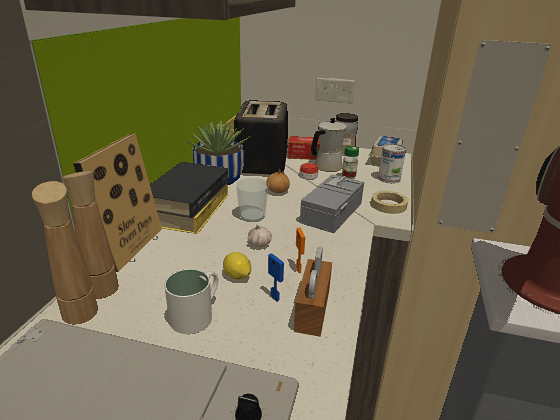

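The scene view shows the stand at about (200,257) with two keys in it, and the lock box at about (365,258) with its console on the right. Next I'll take enlarged crops plus positions from depth.

```bash
cat > h.py <<'E'
import numpy as np, cv2
from station import ctrl, optics
from scipy.spatial.transform import Rotation as R
def T(name,obs=None):
    p=optics.camera_params(name)
    if name!="wrist": return p["mtx"],p["extrinsics"]
    o=obs or ctrl.get_obs(); M=np.eye(4); M[:3,:3]=R.from_rotvec(o["tool_rot"]).as_matrix(); M[:3,3]=o["tool_pos"]
    return p["mtx"],M@p["tool_from_camera"]
def cloud(d,K,E):
    v,u=np.mgrid[:d.shape[0],:d.shape[1]]
    P=np.stack([(u-K[0,2])/K[0,0]*d,(v-K[1,2])/K[1,1]*d,d],-1)
    W=P@E[:3,:3].T+E[:3,3]; W[d==0]=np.nan; return W
def proj(X,K,E):
    c=(np.atleast_2d(X)-E[:3,3])@E[:3,:3]; return (c@K.T)[:,:2]/c[:,2:]
def ray(uv,K,E):
    r=E[:3,:3]@np.array([(uv[0]-K[0,2])/K[0,0],(uv[1]-K[1,2])/K[1,1],1]); return E[:3,3],r/np.linalg.norm(r)
def tri(*rays):
    A=sum(np.eye(3)-np.outer(r,r) for _,r in rays); b=sum((np.eye(3)-np.outer(r,r))@o for o,r in rays); return np.linalg.solve(A,b)
E
python3 - <<'E'
from h import *
S=np.load("pics/scene0.npz"); D=np.load("pics/side0.npz")
def crop(im,x,y,w,h,k): return cv2.resize(im[y:y+h,x:x+w,::-1],(w*k,h*k),interpolation=cv2.INTER_CUBIC)
a=crop(S["im"],160,225,100,60,4); b=crop(S["im"],315,220,100,75,4); c=crop(D["im"],285,235,60,100,4); e=crop(D["im"],290,160,100,75,4)
out=np.zeros((600,800,3),np.uint8); out[:240,:400]=a; out[240:540,:400]=b; out[:300,400:800]=e; out[300:600,400:640]=cv2.resize(c,(240,400))[:300]
cv2.imwrite("pics/crops.png",out)
W=cloud(S["d"],*T("scene"))
for name,(x0,y0,x1,y1) in dict(stand=(165,230,235,275),box=(315,220,415,295)).items():
    P=W[y0:y1,x0:x1].reshape(-1,3); P=P[~np.isnan(P).any(1)]
    h,e=np.histogram(P[:,2],np.arange(-.01,.15,.005)); print(name,dict(zip(np.round(e,3),h)))
    m=abs(P[:,2]-.07)<.004; r=cv2.minAreaRect(P[m,:2].astype(np.float32)); print(r,cv2.boxPoints(r))
    m=P[:,2]>.085; print(P[m].min(0) if m.any() else 0,P[m].max(0) if m.any() else 0)
m=W[...,2]
E
```

```text
stand {np.float64(-0.01): np.int64(0), np.float64(-0.005): np.int64(400), np.float64(0.0): np.int64(752), np.float64(0.005): np.int64(64), np.float64(0.01): np.int64(76), np.float64(0.015): np.int64(69), np.float64(0.02): np.int64(74), np.float64(0.025): np.int64(68), np.float64(0.03): np.int64(70), np.float64(0.035): np.int64(66), np.float64(0.04): np.int64(65), np.float64(0.045): np.int64(66), np.float64(0.05): np.int64(65), np.float64(0.055): np.int64(73), np.float64(0.06): np.int64(65), np.float64(0.065): np.int64(300), np.float64(0.07): np.int64(443), np.float64(0.075): np.int64(38), np.float64(0.08): np.int64(34), np.float64(0.085): np.int64(41), np.float64(0.09): np.int64(44), np.float64(0.095): np.int64(44), np.float64(0.1): np.int64(48), np.float64(0.105): np.int64(52), np.float64(0.11): np.int64(70), np.float64(0.115): np.int64(53), np.float64(0.12): np.int64(0), np.float64(0.125): np.int64(0), np.float64(0.13): np.int64(0), np.float64(0.135): np.int64(0), np.float64(0.14): np.int64(0)}
((0.4934086203575134, 0.23445221781730652), (0.05284333601593971, 0.1405084878206253), 2
[... 787 characters left out ...]
np.float64(0.08): np.int64(32), np.float64(0.085): np.int64(35), np.float64(0.09): np.int64(0), np.float64(0.095): np.int64(0), np.float64(0.1): np.int64(0), np.float64(0.105): np.int64(0), np.float64(0.11): np.int64(0), np.float64(0.115): np.int64(0), np.float64(0.12): np.int64(0), np.float64(0.125): np.int64(0), np.float64(0.13): np.int64(0), np.float64(0.135): np.int64(0), np.float64(0.14): np.int64(0)}
((0.521831750869751, -0.17141126096248627), (0.1865915060043335, 0.10373679548501968), 74.70870208740234) [[ 0.44719505 -0.24772504]
 [ 0.54725933 -0.27508318]
 [ 0.59646845 -0.09509748]
 [ 0.49640417 -0.06773934]]
[ 0.22169722 -0.24802086  0.08502729] [ 0.51545189 -0.15413227  0.46833625]
```

View pics/crops.png

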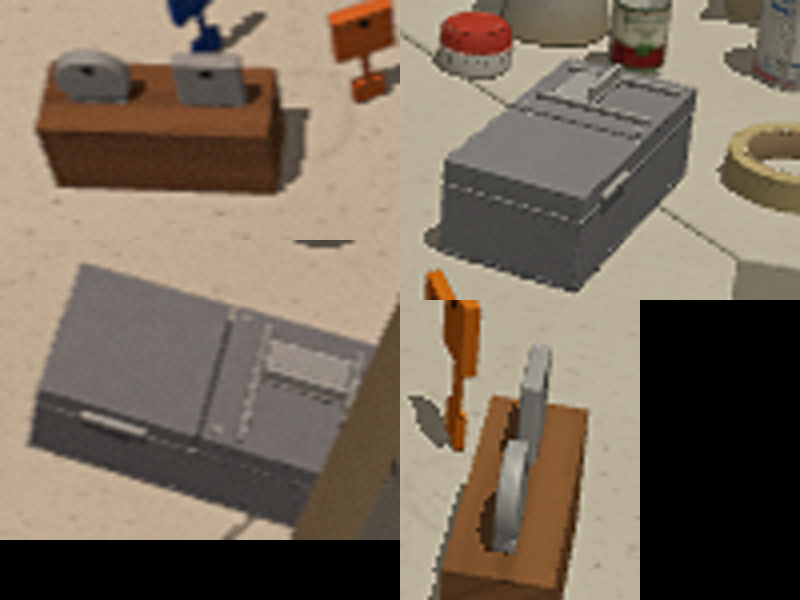

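In the stand, the round-bow key is on the left (scene about (183,245)). The square-bow key is on the right (about (212,245)). The box is yawed about -15° and its cover is shut. Before moving I'll check where the wooden panel on the right stands.

```bash
python3 - <<'E'
from h import *
for n in("scene","side"):
    Z=np.load(f"pics/{n}0.npz"); W=cloud(Z["d"],*T(n))
    pts=[(330,400),(400,250),(450,150),(520,20),(400,350),(555,200)] if n=="scene" else [(420,180),(440,60),(480,150),(540,30),(450,260),(500,280),(540,200)]
    for u,v in pts: print(n,u,v,W[v,u].round(3))
    if n=="scene":
        P=W[225:285,345:420].reshape(-1,3); c,s=np.cos(.2670),np.sin(.2670)
        for lo,hi in((.08,.095),(.0735,.0775)):
            Q=P[(P[:,2]>lo)&(P[:,2]<hi)]; print(lo,len(Q),Q.mean(0).round(4),Q.min(0).round(3),Q.max(0).round(3))
E
```

```text
scene 330 400 [ 0.387 -0.166 -0.786]
scene 400 250 [ 0.53  -0.25   0.075]
scene 450 150 [ 0.768 -0.372  0.186]
scene 520 20 [ 0.282 -0.16   0.774]
scene 400 350 [ 0.181 -0.158  0.346]
scene 555 200 [ 0.136 -0.16   0.738]
0.08 67 [ 0.5079 -0.2259  0.0848] [ 0.501 -0.251  0.08 ] [ 0.522 -0.201  0.089]
0.0735 229 [ 0.5203 -0.2186  0.075 ] [ 0.458 -0.268  0.074] [ 0.579 -0.121  0.077]
side 420 180 [ 0.299 -0.241  0.105]
side 440 60 [ 0.299 -0.352  0.398]
side 480 150 [ 0.187 -0.162  0.231]
side 540 30 [ 0.135 -0.162  0.493]
side 450 260 [ 0.189 -0.161 -0.082]
side 500 280 [0.115 0.02  0.   ]
side 540 200 [0.087 0.004 0.194]
```

The panel's far corner is near (0.30,-0.16), so the arm has to pass it with care. I'll move above the stand first.

```bash
R='{"tx":-33.5,"ty":-22.8}'; python3 -m handwheel '[{"tx":-33.5,"ty":-22.8},{"tx":-33.5,"ty":-22.8},{"tx":-33.5,"ty":-22.8},{"tx":-33.5,"ty":-22.8},{"tx":-33.5,"ty":-22.8},{"tx":-33.5,"ty":-22.8},{"tx":-33.5,"ty":-22.8},{"tx":-33.5,"ty":-22.8},{"tx":-33.5,"ty":-22.8},{"tx":-33.5,"ty":-22.8},{"tx":-33.5,"ty":-22.8},{"tx":-33.5,"ty":-22.8}]' 50 && python3 -m handwheel '[{"roll":0.1185},{"roll":0.1185},{"roll":0.1185},{"roll":0.1185},{"roll":0.1185},{"roll":0.1185},{"roll":0.1185},{"roll":0.1185},{"roll":0.1185},{"roll":0.1185},{},{}]'
python3 - <<'E'
from h import *
o=ctrl.get_obs(); print(o["t"],o["tool_pos"],R.from_rotvec(o["tool_rot"]).as_matrix().round(3).tolist(),o["q"].round(3),o["contact_force"])
im,d=optics.get_image("wrist"); K,E=T("wrist",o); np.savez("pics/w1.npz",im=im,d=d,E=E)
cv2.imwrite("pics/w1.png",im[:,:,::-1])
W=cloud(d,K,E); P=W.reshape(-1,3); P=P[~np.isnan(P).any(1)]
m=abs(P[:,2]-.07)<.003; m&=(P[:,0]>.44)&(P[:,0]<.56)&(P[:,1]>.12)&(P[:,1]<.34)
print(cv2.minAreaRect(P[m,:2].astype(np.float32)))
m=(P[:,2]>.105)&(P[:,2]<.125)&(P[:,0]>.45)&(P[:,0]<.54)
for lo,hi in((.14,.235),(.235,.33)):
    Q=P[m&(P[:,1]>lo)&(P[:,1]<hi)]; print(len(Q),Q.mean(0),Q[:,2].max(),cv2.minAreaRect(Q[:,:2].astype(np.float32)))
E
```

```text
0.15 [0.20516192 0.58985502 0.2303361 ] [[-0.944, 0.329, -0.001], [0.329, 0.944, -0.001], [0.0, -0.002, -1.0]] [ 1.117  0.053  1.614  0.     1.476 -0.119] [-0.11924382 -0.26892601 -0.43083707]
((0.0, 0.0), (0.0, 0.0), 0.0)$[0]: bad value
<stdin>:10: RuntimeWarning: Mean of empty slice.
  ret = um.true_divide(
Traceback (most recent call last):
ValueError: zero-size array to reduction operation maximum which has no identity
```

View pics/w1.png

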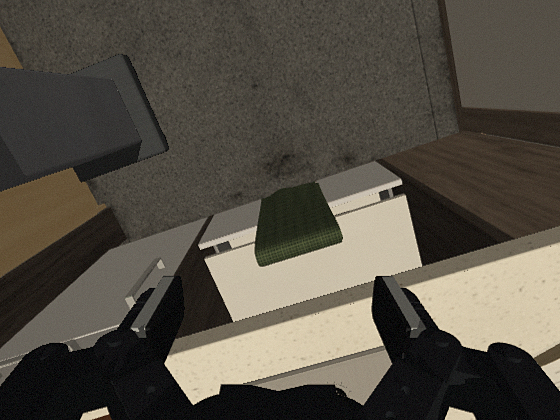

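The picture shows only the fingers and the worktop's edge, because the move was refused and the arm stayed put. I'll try a single complete row.

```bash
python3 -m handwheel '[{"tx":-33.5,"ty":-22.8,"tz":0,"roll":0}]' 50
```

```text
t: 0.28
tool_pos: [0.2268, 0.5603, 0.2306]
tool_rot: [-0.514, -3.097, -0.002]
contact_force: [0.2, -0.4, 0.4]
opening: 0.0756
grip_force: 0.0
```

All four keys are needed in each row.

```bash
python3 -m handwheel '[{"tx":-33.5,"ty":-22.8,"tz":0,"roll":0},{"tx":-33.5,"ty":-22.8,"tz":0,"roll":0},{"tx":-33.5,"ty":-22.8,"tz":0,"roll":0},{"tx":-33.5,"ty":-22.8,"tz":0,"roll":0},{"tx":-33.5,"ty":-22.8,"tz":0,"roll":0},{"tx":-33.5,"ty":-22.8,"tz":0,"roll":0},{"tx":-33.5,"ty":-22.8,"tz":0,"roll":0},{"tx":-33.5,"ty":-22.8,"tz":0,"roll":0},{"tx":-33.5,"ty":-22.8,"tz":0,"roll":0},{"tx":-33.5,"ty":-22.8,"tz":0,"roll":0},{"tx":-33.5,"ty":-22.8,"tz":0,"roll":0}]' && python3 -m handwheel '[{"tx":0,"ty":0,"tz":0,"roll":0.1185},{"tx":0,"ty":0,"tz":0,"roll":0.1185},{"tx":0,"ty":0,"tz":0,"roll":0.1185},{"tx":0,"ty":0,"tz":0,"roll":0.1185},{"tx":0,"ty":0,"tz":0,"roll":0.1185},{"tx":0,"ty":0,"tz":0,"roll":0.1185},{"tx":0,"ty":0,"tz":0,"roll":0.1185},{"tx":0,"ty":0,"tz":0,"roll":0.1185},{"tx":0,"ty":0,"tz":0,"roll":0.1185},{"tx":0,"ty":0,"tz":0,"roll":0.1185},{"tx":0,"ty":0,"tz":0,"roll":0},{"tx":0,"ty":0,"tz":0,"roll":0}]'
cat > look.py <<'E'
from h import *
import sys
def shoot(name):
    o=ctrl.get_obs(); print(o["t"],o["tool_pos"].round(4),R.from_rotvec(o["tool_rot"]).as_matrix()[:,1].round(3).tolist(),o["q"].round(3),o["contact_force"].round(1))
    K,E=T("wrist",o); im,d=optics.get_image("wrist"); np.savez(f"pics/{name}.npz",im=im,d=d,E=E); cv2.imwrite(f"pics/{name}.png",im[:,:,::-1])
    return im,d,K,E,cloud(d,K,E)
E
python3 - <<'E'
from look import *
im,d,K,E,W=shoot("w2")
P=W.reshape(-1,3); P=P[~np.isnan(P).any(1)]
m=abs(P[:,2]-.07)<.003; m&=(P[:,0]>.44)&(P[:,0]<.56)&(P[:,1]>.12)&(P[:,1]<.34)
print(m.sum(),cv2.minAreaRect(P[m,:2].astype(np.float32)))
m=(P[:,2]>.108)&(P[:,2]<.122)&(P[:,0]>.45)&(P[:,0]<.54)
for lo,hi in((.14,.235),(.235,.33)):
    Q=P[m&(P[:,1]>lo)&(P[:,1]<hi)]
    if len(Q):print(len(Q),Q.mean(0),Q[:,2].max(),cv2.minAreaRect(Q[:,:2].astype(np.float32)))
E
```

```text
t: 1.2
tool_pos: [0.4958, 0.1979, 0.2313]
tool_rot: [0.524, 3.097, 0.0]
contact_force: [1.1, 0.2, -0.1]
opening: 0.05
grip_force: 0.0
t: 2.2
tool_pos: [0.495, 0.1998, 0.2311]
tool_rot: [-2.161, -2.28, 0.0]
contact_force: [0.3, -0.9, -0.7]
opening: 0.0497
grip_force: 0.0
2.2 [0.495  0.1998 0.2311] [0.999, 0.054, -0.0] [ 0.244 -0.167  1.824  0.     1.485  0.19 ] [ 0.3 -0.9 -0.7]
7154 ((0.5143254399299622, 0.21187520027160645), (0.09230313450098038, 0.1865634024143219), 2.7017602920532227)
586 [0.4936748  0.20105246 0.11414833] 0.11636340762003816 ((0.49396753311157227, 0.1997162103652954), (0.009977743960916996, 0.04021674022078514), 2.8265857696533203)
550 [0.49055825 0.2699153  0.11235076] 0.1160572158286946 ((0.49056458473205566, 0.2697417140007019), (0.00998793076723814, 0.0325048603117466), 2.5908453464508057)
```

View pics/w2.png

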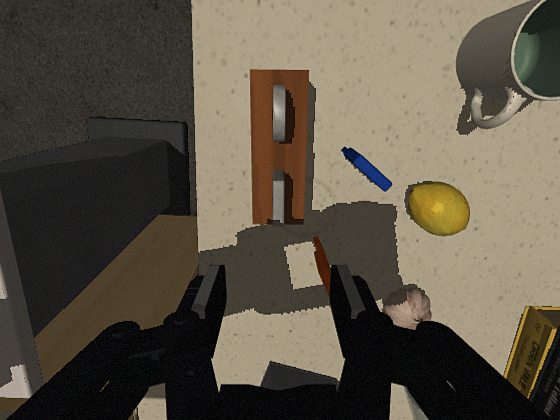

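The wrist view shows the square-bow key edge-on at about (279,195) and the round one at (281,112). The orange decoy is near (322,260). I'll check the decoy's clearance, then descend part way.

```bash
python3 - <<'E'
from h import *
Z=np.load("pics/w2.npz"); W=cloud(Z["d"],T("wrist")[0],Z["E"]); im=Z["im"].astype(int)
m=(im[...,0]>im[...,2]+50)&(W[...,1]<.19)&(W[...,2]>.01)&(W[...,2]<.13)&(W[...,0]>.48)&(W[...,1]>.05)
print(W[m].min(0),W[m].max(0))
S=np.load("pics/scene0.npz");W=cloud(S["d"],*T("scene"))
c=W[225:250,242:262].reshape(-1,3);c=c[c[:,2]>.01];print("scene orange",c.min(0),c.max(0))
E
python3 -m handwheel '[{"tx":0,"ty":-0.5,"tz":20,"roll":0},{"tx":0,"ty":0,"tz":25,"roll":0},{"tx":0,"ty":0,"tz":25,"roll":0},{"tx":0,"ty":0,"tz":0,"roll":0}]' 36
```

```text
[0.48004886 0.10620054 0.01008006] [0.7044763  0.18999861 0.10122589]
scene orange [0.5362854  0.09648002 0.01016292] [0.55883151 0.13373435 0.10439332]
t: 2.58
tool_pos: [0.4911, 0.1988, 0.1554]
tool_rot: [-2.158, -2.276, 0.013]
contact_force: [-0.3, 0.4, -1.4]
opening: 0.0358
grip_force: 0.0
```

```bash
python3 -m handwheel '[{"tx":0,"ty":0,"tz":0,"roll":0},{"tx":0,"ty":0,"tz":25,"roll":0},{"tx":0,"ty":0,"tz":25,"roll":0},{"tx":0,"ty":0,"tz":15,"roll":0},{"tx":0,"ty":0,"tz":10,"roll":0},{"tx":0,"ty":0,"tz":0,"roll":0},{"tx":0,"ty":0,"tz":0,"roll":0},{"tx":0,"ty":0,"tz":0,"roll":0}]'
python3 -m handwheel '[{"tx":0,"ty":0,"tz":0,"roll":0},{"tx":0,"ty":0,"tz":0,"roll":0},{"tx":0,"ty":0,"tz":0,"roll":0},{"tx":0,"ty":0,"tz":0,"roll":0},{"tx":0,"ty":0,"tz":0,"roll":0},{"tx":0,"ty":0,"tz":0,"roll":0},{"tx":0,"ty":0,"tz":0,"roll":0},{"tx":0,"ty":0,"tz":0,"roll":0}]' 0 80
```

```text
t: 3.25
tool_pos: [0.4961, 0.2002, 0.0885]
tool_rot: [2.162, 2.276, 0.005]
contact_force: [0.4, 0.2, -0.5]
opening: 0.0362
grip_force: 0.0
t: 3.92
tool_pos: [0.4957, 0.2001, 0.0879]
tool_rot: [2.163, 2.277, 0.003]
contact_force: [-0.8, -0.7, 5.7]
opening: 0.0087
grip_force: 79.1
```

That grip is 7 mm higher than intended, because I miscounted the descent. I'll regrip lower.

```bash
python3 -m handwheel '[{"tx":0,"ty":0,"tz":0,"roll":0},{"tx":0,"ty":0,"tz":0,"roll":0},{"tx":0,"ty":-1,"tz":3,"roll":0},{"tx":0,"ty":0,"tz":3,"roll":0},{"tx":0,"ty":0,"tz":0,"roll":0},{"tx":0,"ty":0,"tz":0,"roll":0}]' 30
python3 -m handwheel '[{"tx":0,"ty":0,"tz":0,"roll":0},{"tx":0,"ty":0,"tz":0,"roll":0},{"tx":0,"ty":0,"tz":0,"roll":0},{"tx":0,"ty":0,"tz":0,"roll":0},{"tx":0,"ty":0,"tz":0,"roll":0},{"tx":0,"ty":0,"tz":0,"roll":0},{"tx":0,"ty":0,"tz":0,"roll":0},{"tx":0,"ty":0,"tz":0,"roll":0}]' 0 90
```

```text
t: 4.42
tool_pos: [0.4931, 0.1996, 0.0795]
tool_rot: [-2.164, -2.277, 0.002]
contact_force: [-0.1, 0.3, -0.6]
opening: 0.0303
grip_force: 0.0
t: 5.08
tool_pos: [0.4939, 0.1997, 0.0805]
tool_rot: [2.164, 2.277, 0.001]
contact_force: [1.2, -0.8, -0.8]
opening: 0.0089
grip_force: 87.6
```

Grip is good. Now straight up by 130 mm, then look.

```bash
python3 -m handwheel '[{"tx":0,"ty":0,"tz":-5,"roll":0},{"tx":0,"ty":0,"tz":-10,"roll":0},{"tx":0,"ty":0,"tz":-15,"roll":0},{"tx":0,"ty":0,"tz":-20,"roll":0},{"tx":0,"ty":0,"tz":-20,"roll":0},{"tx":0,"ty":0,"tz":-20,"roll":0},{"tx":0,"ty":0,"tz":-20,"roll":0},{"tx":0,"ty":0,"tz":-20,"roll":0},{"tx":0,"ty":0,"tz":0,"roll":0},{"tx":0,"ty":0,"tz":0,"roll":0},{"tx":0,"ty":0,"tz":0,"roll":0},{"tx":0,"ty":0,"tz":0,"roll":0}]'
python3 - <<'E'
from look import *
im,d,K,E,W=shoot("w3")
s,ds=optics.get_image("scene"); b,db=optics.get_image("side")
out=np.zeros((560,800,3),np.uint8); out[:420,:560]=im[:,:,::-1]
k=lambda a,x,y,w,h:cv2.resize(a[y:y+h,x:x+w,::-1],(240,280))
out[:280,560:]=k(s,150,150,120,140); out[280:,560:]=k(b,250,180,120,140); cv2.imwrite("pics/c3.png",out)
E
```

```text
t: 6.08
tool_pos: [0.4924, 0.1994, 0.2082]
tool_rot: [-2.163, -2.276, 0.005]
contact_force: [-0.6, -0.2, -1.0]
opening: 0.0087
grip_force: 88.9
6.0833 [0.4924 0.1994 0.2082] [0.999, 0.051, -0.004] [ 0.245 -0.155  1.852  0.     1.449  0.194] [-0.6 -0.2 -1. ]
```

View pics/c3.png

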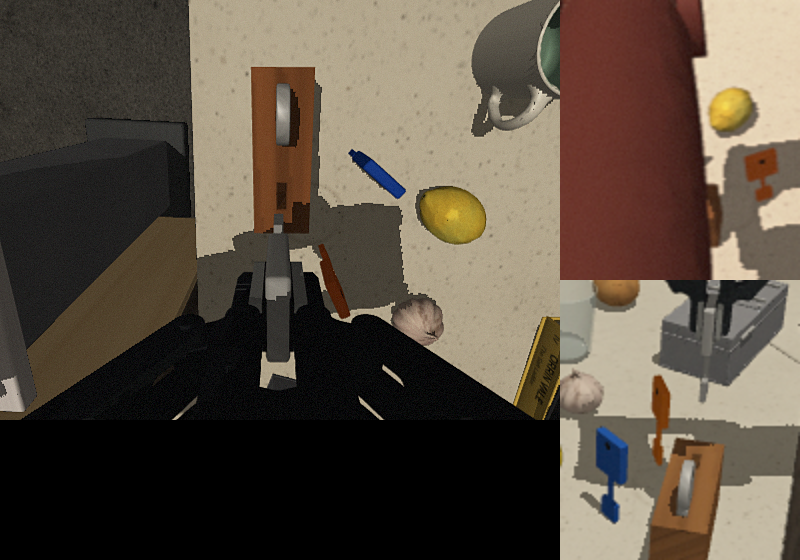

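The key hangs straight in the gripper, with its tip at about (279,217) in the wrist view. The round key is still in the stand. I'll carry the key low toward the lock box and stop short to check the panel.

```bash
python3 -m handwheel '[{"tx":-15,"ty":0,"tz":0,"roll":0},{"tx":-30,"ty":0,"tz":0,"roll":0},{"tx":-30,"ty":0,"tz":0,"roll":0},{"tx":-30,"ty":0,"tz":0,"roll":0},{"tx":-30,"ty":0,"tz":0,"roll":0},{"tx":-30,"ty":0,"tz":0,"roll":0},{"tx":-30,"ty":0,"tz":0,"roll":0},{"tx":-30,"ty":0,"tz":0,"roll":0},{"tx":-30,"ty":0,"tz":0,"roll":0},{"tx":-30,"ty":0,"tz":0,"roll":0},{"tx":-15,"ty":0,"tz":0,"roll":0},{"tx":0,"ty":0,"tz":0,"roll":0}]'
python3 -m handwheel '[{"tx":0,"ty":0,"tz":0,"roll":0.106},{"tx":0,"ty":0,"tz":0,"roll":0.106},{"tx":0,"ty":0,"tz":0,"roll":0.106},{"tx":0,"ty":0,"tz":0,"roll":0},{"tx":0,"ty":0,"tz":0,"roll":0},{"tx":0,"ty":0,"tz":0,"roll":0}]'
python3 - <<'E'
from look import *
im,d,K,E,W=shoot("w4")
s,ds=optics.get_image("scene"); b,db=optics.get_image("side"); np.savez("pics/s4.npz",s=s,ds=ds,b=b,db=db)
out=np.zeros((600,800,3),np.uint8); out[:420,:560]=im[:,:,::-1]
out[:180,560:]=cv2.resize(s[:,:,::-1],(240,180)); out[420:600,560:]=cv2.resize(b[:,:,::-1],(240,180)); cv2.imwrite("pics/c4.png",out)
E
```

```text
t: 7.23
tool_pos: [0.5086, -0.1026, 0.2096]
tool_rot: [-2.168, -2.273, 0.002]
contact_force: [0.3, -0.5, -0.9]
opening: 0.0086
grip_force: 88.9
t: 7.73
tool_pos: [0.5088, -0.0993, 0.21]
tool_rot: [-2.494, -1.909, 0.0]
contact_force: [0.0, -0.9, -0.6]
opening: 0.0089
grip_force: 88.8
7.7333 [ 0.5088 -0.0993  0.21  ] [0.965, -0.261, -0.001] [-0.336 -0.191  1.881  0.     1.453 -0.072] [ 0.  -0.9 -0.6]
```

View pics/c4.png

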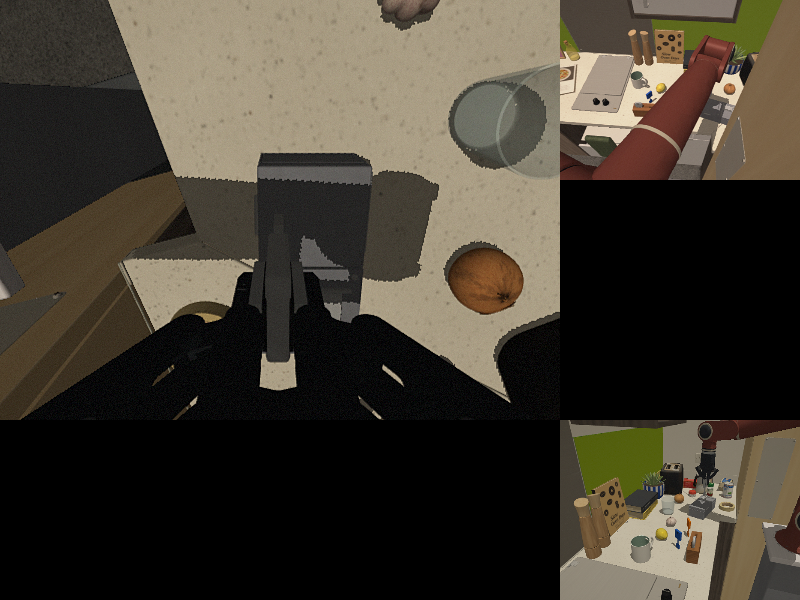

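The wrist view shows the lock box at about (315,220), yaw matched, with nothing touched. Next I'll rotate the visible arm points by the remaining base turn to check panel clearance.

```bash
python3 - <<'E'
from h import *
Z=np.load("pics/s4.npz"); Q=[]
for n,i,d in(("scene","s","ds"),("side","b","db")):
    W=cloud(Z[d],*T(n)); im=Z[i].astype(int); m=(im[...,0]>im[...,1]*2)&(im[...,0]>30)&(W[...,2]>.15)&~np.isnan(W[...,2])&(np.hypot(W[...,0],W[...,1])<.8)
    m&=~((W[...,0]>.6)&(W[...,2]<.3)); Q.append(W[m]); print(n,m.sum(),W[m].min(0),W[m].max(0))
Q=np.vstack(Q)
for a in(0,-6,-9,-12,-13.5):
    c,s=np.cos(np.radians(a)),np.sin(np.radians(a)); X=Q[:,0]*c-Q[:,1]*s; Y=Q[:,0]*s+Q[:,1]*c
    m=(X<.30)&(X>.05); print(a,"min y for x<.3",Y[m].min(),"at z",Q[m][Y[m].argmin(),2], "corner clearance",np.hypot(np.maximum(X-.3,0),np.maximum(Y+.16,0))[X>.05].min())
for x in(.25,.3,.35):
    m=abs(Q[:,0]-x)<.01; print(x,Q[m].min(0),Q[m].max(0))
E
```

```text
scene 22244 [-0.00536968 -0.15519959  0.48037047] [0.5472397  0.18996321 0.70350109]
side 2686 [ 0.06350223 -0.10203786  0.15017359] [0.56515574 0.21707854 0.55176384]
0 min y for x<.3 -0.07490199885903004 at z 0.540412174380368 corner clearance 0.07485921333453273
-6 min y for x<.3 -0.11001081385047776 at z 0.5378214148672722 corner clearance 0.04123234464958475
-9 min y for x<.3 -0.12866472900915826 at z 0.5318660215484254 corner clearance 0.026585528676867014
-12 min y for x<.3 -0.14747581577336222 at z 0.5282620605109742 corner clearance 0.009203929762361084
-13.5 min y for x<.3 -0.1586216640735521 at z 0.5227621885188836 corner clearance 0.001378335926447899
0.25 [ 0.24000164 -0.06328626  0.50261296] [0.25998863 0.04836134 0.6083278 ]
0.3 [ 0.29005628 -0.07814548  0.48505604] [0.30996238 0.03037749 0.58940748]
0.35 [ 0.34002455 -0.10622486  0.46993641] [0.3598986  0.01248282 0.56952762]
```

Clearance is about 9 mm at the keyhole pose. Sweeping 10 mm off-centre to the box's +y gives more room near the panel, so I'll do that. I'll move above that point slowly and measure the lip from there.

```bash
python3 -m handwheel '[{"tx":-10,"ty":4,"tz":0,"roll":0},{"tx":-16,"ty":7,"tz":0,"roll":0},{"tx":-18,"ty":8,"tz":0,"roll":0},{"tx":-18,"ty":8,"tz":0,"roll":0},{"tx":-18,"ty":8,"tz":0,"roll":0},{"tx":-16,"ty":7,"tz":0,"roll":0},{"tx":-10,"ty":5,"tz":0,"roll":0},{"tx":-7,"ty":3,"tz":0,"roll":0},{"tx":0,"ty":0,"tz":0,"roll":0},{"tx":0,"ty":0,"tz":0,"roll":0},{"tx":0,"ty":0,"tz":0,"roll":0}]'
python3 - <<'E'
from look import *
im,d,K,E,W=shoot("w5")
print(ctrl.get_obs()["effort"].round(2))
out=cv2.resize(im[80:300,180:400,::-1],(600,600),interpolation=cv2.INTER_CUBIC); cv2.imwrite("pics/c5.png",out)
P=W.reshape(-1,3); P=P[~np.isnan(P).any(1)]; P=P[(abs(P[:,0]-.52)<.1)&(abs(P[:,1]+.2)<.12)]
a=np.radians(-15.2); 
for lo,hi in((.0815,.0885),(.0725,.0775),(.066,.0715)):
    Q=P[(P[:,2]>lo)&(P[:,2]<hi)]; print(lo,len(Q),Q[:,2].mean(),cv2.minAreaRect(Q[:,:2].astype(np.float32)) if len(Q)>4 else 0)
E
```

```text
t: 8.8
tool_pos: [0.5273, -0.2215, 0.2102]
tool_rot: [-2.496, -1.907, -0.0]
contact_force: [0.4, 0.5, 0.3]
opening: 0.0088
grip_force: 88.8
8.8 [ 0.5273 -0.2215  0.2102] [0.965, -0.263, -0.0] [-0.528 -0.059  1.76   0.     1.441 -0.262] [0.4 0.5 0.3]
[-2.800e-01 -3.428e+01 -3.713e+01 -1.000e-02 -0.000e+00 -0.000e+00]
0.0815 330 0.08527399923593355 ((0.5072912573814392, -0.2264658659696579), (0.04944474995136261, 0.0051201567985117435), 75.08052062988281)
0.0725 2185 0.07394024106580817 ((0.5044800639152527, -0.2207888513803482), (0.07097545266151428, 0.0849597305059433), 74.35082244873047)
0.066 24190 0.0695905282853504 ((0.5185816287994385, -0.1788744032382965), (0.20041362941265106, 0.1003977358341217), 74.8501968383789)
```

View pics/c5.png

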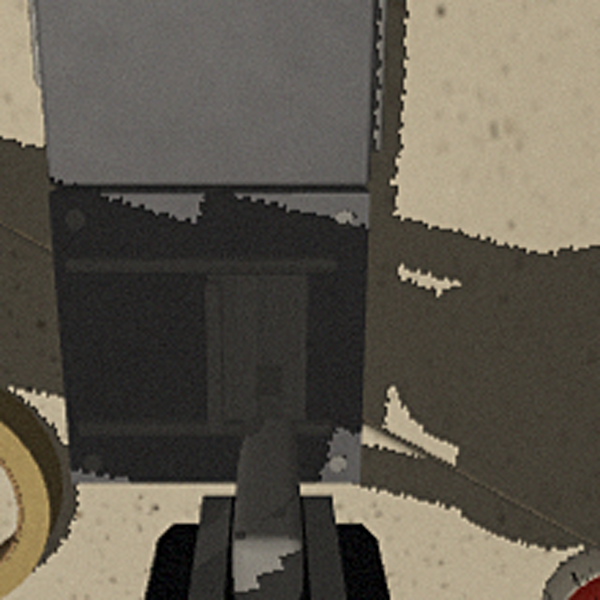

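The crop shows the shut cover with its lip at crop column ~213 (rows 275–425) and the blade tip at about (270,380), behind the lip. The fitted box is 200x100 mm and the heights agree with the text. Next I'll measure the key's own offset in the tool frame.

```bash
python3 - <<'E'
from h import *
o=ctrl.get_obs(); M=R.from_rotvec(o["tool_rot"]).as_matrix()
Z=np.load("pics/w5.npz"); W=cloud(Z["d"],T("wrist")[0],Z["E"]).reshape(-1,3)
t=(W-o["tool_pos"])@M
m=(abs(t[:,0])<.03)&(abs(t[:,1])<.012)
for a in range(-34,90,6):
    q=t[m&(t[:,2]>a/1e3)&(t[:,2]<(a+6)/1e3)]
    if len(q)>3: print(a,len(q),(q.min(0)*1e3).round(1),(q.max(0)*1e3).round(1))
E
```

```text
-34 1383 [-21.1 -12.  -34. ] [ 20.   11.9 -28. ]
-28 439 [  5. -12. -28.] [ 20.2  12.  -22. ]
-22 383 [  5.6 -12.  -22. ] [ 20.1  12.  -16. ]
-16 322 [  5.2 -12.  -16. ] [ 20.1  11.9 -10. ]
-10 295 [  5.5 -11.9 -10. ] [19.9 11.9 -4. ]
-4 118 [  9.1 -11.6  -4. ] [19.9  9.8  2. ]
2 103 [16.9 -5.8  2.1] [20.   4.   7.8]
8 18 [17.  -5.8  8. ] [19.6  4.1 10.5]
38 90 [ 5.6 -3.9 41.2] [10.8  2.1 44. ]
44 29 [10.  -3.4 44.3] [10.6  2.1 49.3]
50 33 [10.  -3.4 50.3] [10.7  1.6 55.9]
56 26 [10.  -3.5 56.2] [10.8  1.7 61.7]
62 4 [10.  -3.5 62.1] [10.2  1.1 62.7]
```

The key sits at tool (0,-0.8) mm with its tip 65.5 mm below the TCP. I'll lower the tip to about 79 mm and then sweep.

```bash
python3 -m handwheel '[{"tx":0,"ty":0,"tz":12,"roll":0},{"tx":0,"ty":0,"tz":16,"roll":0},{"tx":0,"ty":0,"tz":16,"roll":0},{"tx":0,"ty":0,"tz":12,"roll":0},{"tx":0,"ty":0,"tz":6,"roll":0},{"tx":0,"ty":0,"tz":4,"roll":0},{"tx":0,"ty":0,"tz":0,"roll":0},{"tx":0,"ty":0,"tz":0,"roll":0},{"tx":0,"ty":0,"tz":0,"roll":0}]'
python3 -m handwheel '[{"tx":0,"ty":-4,"tz":0,"roll":0},{"tx":0,"ty":-4,"tz":0,"roll":0},{"tx":0,"ty":-4,"tz":0,"roll":0},{"tx":0,"ty":-4,"tz":0,"roll":0},{"tx":0,"ty":0,"tz":0,"roll":0},{"tx":0,"ty":0,"tz":0,"roll":0}]'
```

```text
t: 9.6
tool_pos: [0.528, -0.2224, 0.1454]
tool_rot: [2.496, 1.905, 0.001]
contact_force: [-0.1, -0.3, -0.3]
opening: 0.009
grip_force: 88.8
t: 10.1
tool_pos: [0.5116, -0.2178, 0.1445]
tool_rot: [2.497, 1.906, -0.0]
contact_force: [-0.2, -0.0, -1.2]
opening: 0.0085
grip_force: 88.8
```

```bash
python3 -m handwheel '[{"tx":0,"ty":-4,"tz":0,"roll":0},{"tx":0,"ty":-4,"tz":0,"roll":0},{"tx":0,"ty":-4,"tz":0,"roll":0},{"tx":0,"ty":-4,"tz":0,"roll":0},{"tx":0,"ty":-4,"tz":0,"roll":0},{"tx":0,"ty":-3,"tz":0,"roll":0},{"tx":0,"ty":-3,"tz":0,"roll":0},{"tx":0,"ty":0,"tz":0,"roll":0},{"tx":0,"ty":0,"tz":0,"roll":0},{"tx":0,"ty":0,"tz":0,"roll":0},{"tx":0,"ty":0,"tz":0,"roll":0}]'; python3 -c "
from look import *
shoot('w6'); print(ctrl.get_obs()['effort'].round(2))"
```

```text
t: 11.02
tool_pos: [0.4865, -0.2108, 0.1439]
tool_rot: [-2.496, -1.905, 0.001]
contact_force: [0.0, 0.6, -0.7]
opening: 0.0092
grip_force: 88.8
11.0167 [ 0.4865 -0.2108  0.1439] [0.965, -0.264, -0.001] [-0.549 -0.103  1.915 -0.     1.331 -0.282] [ 0.   0.6 -0.7]
[-1.000e-02 -3.113e+01 -3.562e+01 -0.000e+00  1.000e-02  0.000e+00]
```

```bash
python3 -m handwheel '[{"tx":0,"ty":4,"tz":0,"roll":0},{"tx":0,"ty":0,"tz":-10,"roll":0},{"tx":0,"ty":0,"tz":-20,"roll":0},{"tx":0,"ty":10,"tz":-15,"roll":0},{"tx":-3,"ty":10,"tz":0,"roll":0},{"tx":-4,"ty":10,"tz":0,"roll":0},{"tx":-3,"ty":9,"tz":0,"roll":0},{"tx":0,"ty":0,"tz":0,"roll":0},{"tx":0,"ty":0,"tz":0,"roll":0},{"tx":0,"ty":0,"tz":0,"roll":0},{"tx":0,"ty":0,"tz":0,"roll":0}]'
python3 - <<'E'
from look import *
im,d,K,E,W=shoot("w7"); o=ctrl.get_obs(); M=R.from_rotvec(o["tool_rot"]).as_matrix()
P=W.reshape(-1,3); P=P[~np.isnan(P).any(1)]; t=(P-o["tool_pos"])@M
near=(abs(P[:,0]-.5)<.12)&(abs(P[:,1]+.2)<.13)
for n,lo,hi in(("lip",.0815,.0885),("top",.066,.0715)):
    Q=P[near&(P[:,2]>lo)&(P[:,2]<hi)&((abs(t[:,0])>.03)|(abs(t[:,1])>.03)|(n=="top"))]; print(n,len(Q),cv2.minAreaRect(Q[:,:2].astype(np.float32)))
m=(abs(t[:,0])<.03)&(abs(t[:,1])<.012)
for a in(4,50,56):
    q=t[m&(t[:,2]>a/1e3)&(t[:,2]<(a+6)/1e3)]
    if len(q)>3: print(a,len(q),(q.min(0)*1e3).round(1),(q.max(0)*1e3).round(1))
u=np.array([[.5248,-.2324,.07]]); print(proj(u,K,E))
g=np.clip(im[120:280,200:360,::-1].astype(float)*1.8,0,255).astype(np.uint8)
cv2.imwrite("pics/c7.png",cv2.resize(g,(600,600),interpolation=cv2.INTER_CUBIC))
E
```

```text
t: 11.98
tool_pos: [0.5252, -0.2316, 0.189]
tool_rot: [-2.497, -1.906, 0.0]
contact_force: [-0.3, -0.6, -1.4]
opening: 0.0089
grip_force: 88.9
11.9833 [ 0.5252 -0.2316  0.189 ] [0.965, -0.264, -0.001] [-0.545 -0.038  1.775  0.     1.405 -0.278] [-0.3 -0.6 -1.4]
lip 422 ((0.4775930643081665, -0.21850407123565674), (0.049913592636585236, 0.00538926525041461), 75.20893096923828)
top 28471 ((0.5181732177734375, -0.1804731786251068), (0.1965220868587494, 0.10040932148694992), 74.8243179321289)
4 81 [17.6 -5.9  4.1] [20.   3.9  9.6]
50 31 [10.2 -3.5 50.4] [10.8  1.6 56. ]
56 29 [10.2 -3.5 56.1] [11.   1.7 62. ]
[[278.90392904 203.67175702]]
```

View pics/c7.png

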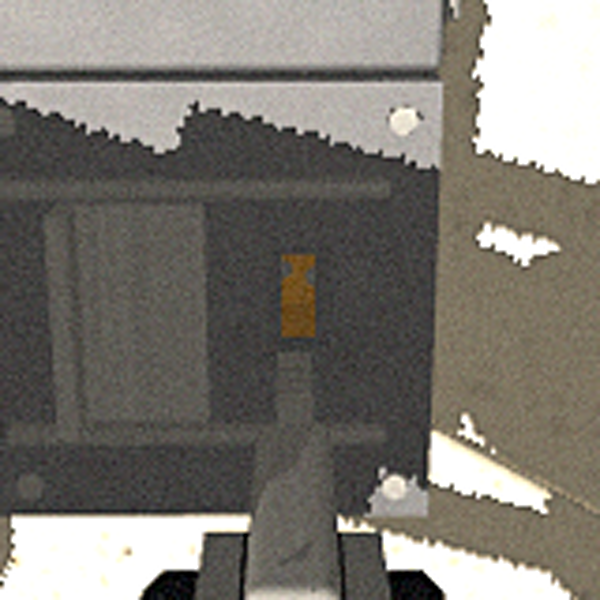

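The cover is open by about 31 mm. The brass keyhole is visible at crop x 281–316, y 252–338, and the blade tip is at about (293,355), right in front of it. I'll measure the slot itself.

```bash
python3 - <<'E'
from h import *
Z=np.load("pics/w7.npz"); K,E=T("wrist")[0],Z["E"]; W=cloud(Z["d"],K,E); im=Z["im"].astype(int)
m=(im[...,0]-im[...,2]>18)&(im[...,0]>28); m[:180]=0;m[218:]=0;m[:,:265]=0;m[:,295:]=0
v,u=np.nonzero(m); print(u.min(),u.max(),v.min(),v.max()); 
o=np.array([.5184,-.1797]); ex=np.array([.9652,-.2613]); ey=np.array([.2613,.9652])
for r in range(184,216,2):
    c=np.nonzero(m[r])[0]; 
    row=W[r,268:292]; print(r,(c.min(),c.max()) if len(c) else None, np.round(row[::3,2]*1e3).tolist(), "by@.07",end=" ")
    O,d=ray((279.5,r),K,E); p=O+d*(.07-O[2])/d[2]; q=p[:2]-o; print((q@ex*1e3).round(1),(q@ey*1e3).round(1))
for c in(274.5,284.5):
    O,d=ray((c,198),K,E); p=O+d*(.07-O[2])/d[2]; q=p[:2]-o; print(c,(q@ex*1e3).round(1))
E
```

```text
275 283 188 209
184 None [70.0, 70.0, 70.0, 69.0, 69.0, 69.0, 69.0, 70.0] by@.07 20.4 -32.5
186 None [69.0, 69.0, 68.0, 68.0, 68.0, 69.0, 68.0, 69.0] by@.07 20.4 -34.2
188 (np.int64(275), np.int64(283)) [70.0, 69.0, 66.0, 24.0, 25.0, 25.0, 69.0, 69.0] by@.07 20.4 -35.8
190 (np.int64(278), np.int64(283)) [69.0, 70.0, 67.0, 24.0, 24.0, 27.0, 67.0, 68.0] by@.07 20.4 -37.5
192 (np.int64(278), np.int64(281)) [69.0, 69.0, 66.0, 35.0, 25.0, 44.0, 68.0, 70.0] by@.07 20.4 -39.2
194 (np.int64(275), np.int64(281)) [69.0, 69.0, 67.0, 26.0, 25.0, 46.0, 69.0, 69.0] by@.07 20.4 -40.9
196 (np.int64(275), np.int64(283)) [70.0, 70.0, 66.0, 25.0, 25.0, 46.0, 68.0, 70.0] by@.07 20.4 -42.6
198 (np.int64(275), np.int64(283)) [70.0, 68.0, 66.0, 25.0, 25.0, 25.0, 68.0, 71.0] by@.07 20.4 -44.3
200 (np.int64(275), np.int64(283)) [70.0, 69.0, 67.0, 25.0, 25.0, 25.0, 67.0, 69.0] by@.07 20.4 -46.0
202 (np.int64(275), np.int64(283)) [69.0, 69.0, 66.0, 30.0, 28.0, 28.0, 68.0, 69.0] by@.07 20.4 -47.7
204 (np.int64(275), np.int64(283)) [69.0, 70.0, 68.0, 36.0, 37.0, 37.0, 68.0, 69.0] by@.07 20.4 -49.5
206 (np.int64(275), np.int64(283)) [69.0, 70.0, 67.0, 43.0, 41.0, 41.0, 68.0, 70.0] by@.07 20.4 -51.2
208 (np.int64(275), np.int64(283)) [69.0, 71.0, 66.0, 47.0, 47.0, 47.0, 68.0, 70.0] by@.07 20.4 -53.0
210 None [69.0, 69.0, 67.0, 52.0, 53.0, 52.0, 69.0, 70.0] by@.07 20.4 -54.7
212 None [70.0, 70.0, 67.0, 57.0, 59.0, 57.0, 69.0, 69.0] by@.07 20.4 -56.5
214 None [70.0, 68.0, 127.0, 128.0, 126.0, 64.0, 68.0, 69.0] by@.07 20.4 -58.2
274.5 16.3
284.5 24.5
```

```bash
python3 - <<'E'
from h import *
o=ctrl.get_obs(); M=R.from_rotvec(o["tool_rot"]).as_matrix(); print(o["tool_pos"])
Z=np.load("pics/w7.npz"); K,E=T("wrist")[0],Z["E"]; W=cloud(Z["d"],K,E)
t=(W-o["tool_pos"])@M*1e3
print("-y wall tool x",[(r,t[r,277:283,0].mean().round(1),W[r,277:283,2].mean().round(3)) for r in range(202,213)])
O,d=ray((279.0,187.3),K,E); p=O+d*(.07-O[2])/d[2]; print("top +y edge",((p-o["tool_pos"])@M*1e3).round(1))
for c in(274.5,279,283.5):
    O,d=ray((c,198),K,E); p=O+d*(.067-O[2])/d[2]; print(c,((p-o["tool_pos"])@M*1e3).round(1))
E
```

```text
[ 0.52526561 -0.23165264  0.1890697 ]
-y wall tool x [(202, np.float64(-12.4), np.float64(0.029)), (203, np.float64(-12.3), np.float64(0.033)), (204, np.float64(-12.1), np.float64(0.036)), (205, np.float64(-12.3), np.float64(0.038)), (206, np.float64(-12.2), np.float64(0.042)), (207, np.float64(-12.2), np.float64(0.045)), (208, np.float64(-12.3), np.float64(0.047)), (209, np.float64(-12.2), np.float64(0.05)), (210, np.float64(-12.4), np.float64(0.052)), (211, np.float64(-12.2), np.float64(0.056)), (212, np.float64(-12.3), np.float64(0.058))]
top +y edge [ 1.310e+01 -1.000e-01  1.191e+02]
274.5 [  3.1  -3.8 122.1]
279 [ 3.100e+00 -1.000e-01  1.221e+02]
283.5 [  3.1   3.6 122.1]
```

The slot centre is at tool (-0.25,-0.1) mm and the key is at (-0.2,-0.85). That calls for a ty shift of +0.7, after which I'll descend.

```bash
python3 -m handwheel '[{"tx":0,"ty":0.7,"tz":10,"roll":0},{"tx":0,"ty":0,"tz":15,"roll":0},{"tx":0,"ty":0,"tz":12,"roll":0},{"tx":0,"ty":0,"tz":8,"roll":0},{"tx":0,"ty":0,"tz":4,"roll":0},{"tx":0,"ty":0,"tz":4,"roll":0},{"tx":0,"ty":0,"tz":4,"roll":0},{"tx":0,"ty":0,"tz":4,"roll":0},{"tx":0,"ty":0,"tz":0,"roll":0},{"tx":0,"ty":0,"tz":0,"roll":0}]'
```

```text
t: 12.87
tool_pos: [0.5264, -0.2322, 0.1284]
tool_rot: [2.497, 1.906, 0.0]
contact_force: [-0.3, -0.3, -0.2]
opening: 0.0091
grip_force: 88.9
```

The tip is 7 mm into the slot with no force. Continuing down.

```bash
python3 -m handwheel '[{"tx":0,"ty":0,"tz":3,"roll":0},{"tx":0,"ty":0,"tz":3,"roll":0},{"tx":0,"ty":0,"tz":3,"roll":0},{"tx":0,"ty":0,"tz":3,"roll":0},{"tx":0,"ty":0,"tz":2,"roll":0},{"tx":0,"ty":0,"tz":2,"roll":0},{"tx":0,"ty":0,"tz":0,"roll":0},{"tx":0,"ty":0,"tz":0,"roll":0}]'
python3 -m handwheel '[{"tx":0,"ty":0,"tz":2,"roll":0},{"tx":0,"ty":0,"tz":2,"roll":0},{"tx":0,"ty":0,"tz":2,"roll":0},{"tx":0,"ty":0,"tz":2,"roll":0},{"tx":0,"ty":0,"tz":0,"roll":0},{"tx":0,"ty":0,"tz":0,"roll":0}]'
```

```text
t: 13.53
tool_pos: [0.5262, -0.2322, 0.1121]
tool_rot: [-2.497, -1.906, 0.0]
contact_force: [-0.4, -0.4, -0.7]
opening: 0.0091
grip_force: 88.8
t: 14.03
tool_pos: [0.5258, -0.2319, 0.1035]
tool_rot: [-2.496, -1.905, 0.001]
contact_force: [-1.6, 0.3, -2.0]
opening: 0.0088
grip_force: 88.7
```

```bash
python3 -m handwheel '[{"tx":0,"ty":0,"tz":2,"roll":0},{"tx":0,"ty":0,"tz":2,"roll":0},{"tx":0,"ty":0,"tz":2,"roll":0},{"tx":0,"ty":0,"tz":2,"roll":0},{"tx":0,"ty":0,"tz":0,"roll":0},{"tx":0,"ty":0,"tz":0,"roll":0}]'
python3 -m handwheel '[{"tx":0,"ty":0,"tz":1.5,"roll":0},{"tx":0,"ty":0,"tz":1.5,"roll":0},{"tx":0,"ty":0,"tz":1,"roll":0},{"tx":0,"ty":0,"tz":1,"roll":0},{"tx":0,"ty":0,"tz":0,"roll":0},{"tx":0,"ty":0,"tz":0,"roll":0}]'; python3 -c "
from h import *
o=ctrl.get_obs(); print(o['tool_pos'],o['contact_force'],o['wrist_torque'],o['effort'].round(2))"
```

```text
t: 14.53
tool_pos: [0.5267, -0.2323, 0.096]
tool_rot: [2.497, 1.905, 0.001]
contact_force: [0.9, -0.9, -1.8]
opening: 0.0089
grip_force: 88.5
t: 15.03
tool_pos: [0.5265, -0.2322, 0.0912]
tool_rot: [2.497, 1.906, 0.0]
contact_force: [1.2, -0.8, -0.5]
opening: 0.0088
grip_force: 88.7
[ 0.52647618 -0.23221046  0.09116199] [ 1.16822846 -0.84991145 -0.51352743] [-0.12852369 -0.30577513 -0.01194965] [ 3.000e-02 -3.673e+01 -3.332e+01 -5.000e-02  4.800e-01 -0.000e+00]
```

```bash
python3 -m handwheel '[{"tx":0,"ty":0,"tz":1,"roll":0},{"tx":0,"ty":0,"tz":1,"roll":0},{"tx":0,"ty":0,"tz":0,"roll":0},{"tx":0,"ty":0,"tz":0,"roll":0},{"tx":0,"ty":0,"tz":0,"roll":0}]'; python3 - <<'E'
from look import *
im,d,K,E,W=shoot("w8"); o=ctrl.get_obs(); M=R.from_rotvec(o["tool_rot"]).as_matrix()
print(o['wrist_torque'],o['effort'].round(2))
t=(W.reshape(-1,3)-o["tool_pos"])@M*1e3
m=(abs(t[:,0])<25)&(abs(t[:,1])<12)
for a in(-20,-10,-4,2,6,8,10,12,14,16,18,20):
    q=t[m&(t[:,2]>a)&(t[:,2]<a+2)]
    if len(q)>3: print(a,len(q),q.min(0).round(1),q.max(0).round(1))
cv2.imwrite("pics/c8.png",cv2.resize(np.clip(im[120:400,140:420,::-1]*1.6,0,255).astype(np.uint8),(600,600)))
E
```

```text
t: 15.45
tool_pos: [0.5267, -0.2324, 0.0901]
tool_rot: [2.497, 1.906, 0.0]
contact_force: [-0.2, -0.3, 5.0]
opening: 0.0091
grip_force: 89.8
15.45 [ 0.5267 -0.2324  0.0901] [0.965, -0.264, 0.001] [-0.545  0.065  1.846 -0.     1.23  -0.278] [-0.2 -0.3  5. ]
[ 0.14924002  0.16445576 -0.02896421] [ -0.15 -33.56 -31.21  -0.05  -0.28   0.  ]
-20 125 [  5.8 -11.9 -20. ] [ 20.2  11.9 -18. ]
-10 104 [  5.7 -11.7 -10. ] [20.  11.9 -8. ]
-4 57 [  9.4 -11.6  -4. ] [20.   8.9 -2.3]
2 31 [17.4 -5.7  2. ] [20.2  3.9  4. ]
6 27 [17.3 -5.7  6.1] [19.9  4.   8. ]
8 18 [18.1 -5.8  8. ] [19.6  2.6  9.7]
18 302 [ -1.8 -11.9  18.3] [25.  11.8 20. ]
20 1165 [ -2.7 -12.   20. ] [24.8 12.  22. ]
```

View pics/c8.png

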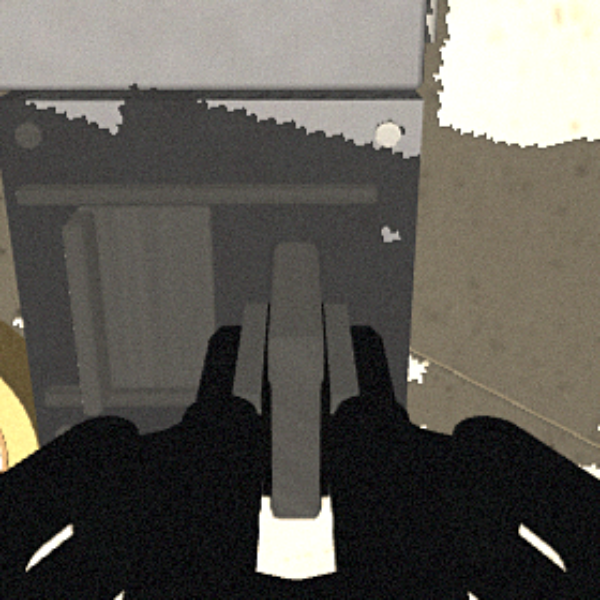

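The crop shows the key seated with its bow just above the console and both fingers well clear of the cover, whose lip is at about (85,310). The tip is at z about 0.0246 with 5 N of push, so it is home. Now I'll turn clockwise (+roll).

```bash
python3 -m handwheel '[{"tx":0,"ty":0,"tz":0,"roll":0.05},{"tx":0,"ty":0,"tz":0,"roll":0.1},{"tx":0,"ty":0,"tz":0,"roll":0.1},{"tx":0,"ty":0,"tz":0,"roll":0.1},{"tx":0,"ty":0,"tz":0,"roll":0.1},{"tx":0,"ty":0,"tz":0,"roll":0},{"tx":0,"ty":0,"tz":0,"roll":0}]'; python3 -c "
from h import *
o=ctrl.get_obs(); print(o['contact_force'],o['wrist_torque'],o['q'].round(3))"
```

```text
t: 16.08
tool_pos: [0.5263, -0.2322, 0.0901]
tool_rot: [-2.86, -1.301, 0.0]
contact_force: [-1.8, 0.0, 6.1]
opening: 0.0087
grip_force: 89.9
[-1.77933745e+00  1.45930483e-03  6.13913715e+00] [0.24553459 0.33860859 0.02496359] [-0.545  0.065  1.846 -0.     1.231  0.172]
```

Turning freely. Continuing.

```bash
python3 -m handwheel '[{"tx":0,"ty":0,"tz":0,"roll":0.1},{"tx":0,"ty":0,"tz":0,"roll":0.1},{"tx":0,"ty":0,"tz":0,"roll":0.1},{"tx":0,"ty":0,"tz":0,"roll":0.1},{"tx":0,"ty":0,"tz":0,"roll":0.1},{"tx":0,"ty":0,"tz":0,"roll":0.1},{"tx":0,"ty":0,"tz":0,"roll":0.1},{"tx":0,"ty":0,"tz":0,"roll":0.1},{"tx":0,"ty":0,"tz":0,"roll":0.1},{"tx":0,"ty":0,"tz":0,"roll":0.05},{"tx":0,"ty":0,"tz":0,"roll":0},{"tx":0,"ty":0,"tz":0,"roll":0}]'; python3 -c "
from h import *
o=ctrl.get_obs(); print(o['contact_force'],o['wrist_torque'],o['q'].round(3))"
```

```text
t: 17.08
tool_pos: [0.5262, -0.2314, 0.0901]
tool_rot: [-3.136, 0.151, 0.002]
contact_force: [-2.6, 3.6, 7.7]
opening: 0.009
grip_force: 90.1
[-2.63344829  3.60674053  7.68248793] [0.71232983 0.50548892 0.08871517] [-5.440e-01  6.500e-02  1.847e+00  1.000e-03  1.232e+00  1.122e+00]
```

```bash
python3 -m handwheel '[{"tx":0,"ty":0,"tz":0,"roll":0.05},{"tx":0,"ty":0,"tz":0,"roll":0.03},{"tx":0,"ty":0,"tz":0,"roll":0},{"tx":0,"ty":0,"tz":0,"roll":0},{"tx":0,"ty":0,"tz":0,"roll":0},{"tx":0,"ty":0,"tz":0,"roll":0},{"tx":0,"ty":0,"tz":0,"roll":0},{"tx":0,"ty":0,"tz":0,"roll":0}]'; python3 - <<'E'
from look import *
im,d,K,E,W=shoot("w9"); o=ctrl.get_obs(); M=R.from_rotvec(o["tool_rot"]).as_matrix(); print(o["wrist_torque"],o["grip_force"])
t=(W.reshape(-1,3)-o["tool_pos"])@M*1e3
m=(abs(t[:,0])<25)&(abs(t[:,1])<12)
for a in(2,5,8):
    q=t[m&(t[:,2]>a)&(t[:,2]<a+3)]
    if len(q)>3: print(a,len(q),q.min(0).round(1),q.max(0).round(1))
b,db=optics.get_image("side"); s,_=optics.get_image("scene")
out=np.zeros((600,800,3),np.uint8); out[:420,:560]=im[:,:,::-1]
out[:210,560:]=cv2.resize(b[150:240,290:392,::-1],(240,210)); out[420:,:240]=cv2.resize(s[:,:,::-1],(240,180)); cv2.imwrite("pics/c9.png",out)
E
```

```text
t: 17.75
tool_pos: [0.5262, -0.2314, 0.0901]
tool_rot: [-3.128, 0.276, 0.002]
contact_force: [-2.5, 3.4, 8.3]
opening: 0.0087
grip_force: 90.1
17.75 [ 0.5262 -0.2314  0.0901] [-0.175, -0.985, -0.002] [-5.440e-01  6.500e-02  1.847e+00  1.000e-03  1.232e+00  1.202e+00] [-2.5  3.4  8.3]
[0.75711526 0.52668017 0.10653153] 90.14347314834595
2 50 [16.3 -4.   2. ] [19.5  5.6  4.9]
5 45 [17.7 -4.1  5.1] [19.4  5.2  7.8]
8 11 [17.7 -4.1  8. ] [18.7  4.8  9.5]
```

View pics/c9.png

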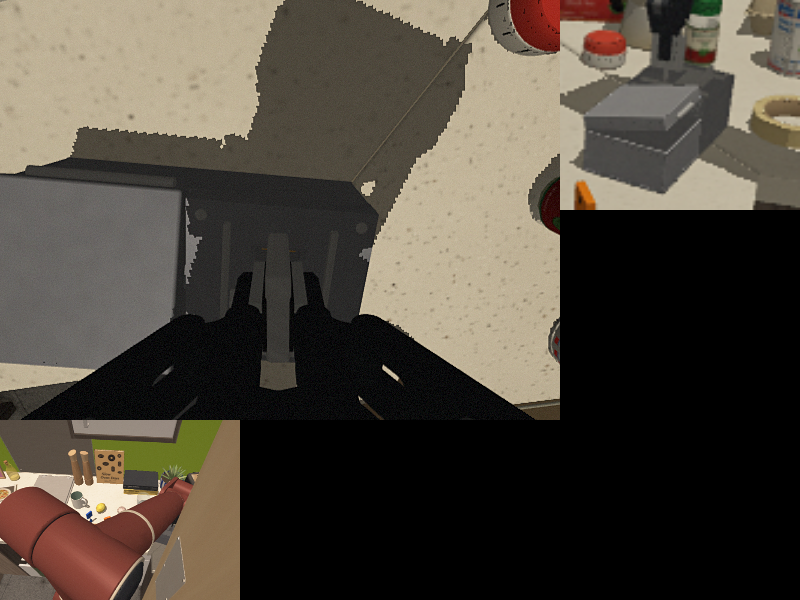

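The lid is visibly ajar in the side inset, around (640,110). The key has turned 1.48 rad from the box axis, so the plug is at about 1.38 rad. It is still gripped at 90 N and pressed home. Handing in.

```bash
python3 -c "
from station import ctrl
print(ctrl.finish_job())"
```

```text
the job is handed in; nothing more can be done
None
```

I handed the job in with the square-bow key home in the lock, turned clockwise to about 1.38 rad by the tool angle and still gripped at 90 N. The cover is about 31 mm open, the lid is ajar and the round key was left in the stand; the hand-in call returned no verdict.

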